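# Wedge up a gel-casting platform

## Task

Take the wooden wedge by its grip block and slide it, thin end first and flat on the bench, straight in under the middle of the front edge of the black gel-casting platform until that edge just lifts off its side rails, by about 3 mm, so that its levelling screws could be turned; the job finishes there with the gripper still holding the wedge in place. Push gently, never loading the platform with more than about 15 N, touch the platform with nothing but the wedge, and leave the plain block, the jar and the slide box where they stand.

Things in the scene. Friction and masses are not known exactly. Their poses are not given: they have to be found in the camera images.
- wedge: Loose plain wooden wedge, 70 g, 36 mm wide (y), flat on the bench. Origin: on its underside, below the centre of its grip block (36 x 36 mm, 40 mm high) at the thick end. Its x axis points to the thin end, z up. The top slopes down 1 in 6, from 18 mm thick at x = 17 mm to 3 mm at the thin end, x = 107 mm.
- wedge_tip (a point): Middle of the lower edge of the wedge's thin end, 107 mm ahead of the wedge's origin along its x axis.
- stand: Grey frame of the platform (and the plate it carries), fixed to the bench. Origin: on the bench below the middle of the platform's front edge; x points inwards under the platform, square to that edge, y along it, z up. Two side rails, 10 mm high, centred at y = +98 and -98 mm, carry the plate; between them the bench is bare for 155 mm behind the edge. Front within about 20 degrees of facing the robot.
- plate (a joint): Hinge of the platform's plate, rad: 0 = lying on its rails, growing as the front edge rises (0.02 = edge 3 mm up); falls back by its own weight. Black top plate with clear gel tray, comb and two small knobs: 155 mm deep (x), 210 wide, 10 thick, tray and comb up to 58 mm above the bench; 0.45 to 0.8 kg, hinge axis at its rear edge, 15 mm above the bench. Lying down, its underside is 10 mm above the bench.
- plate_edge (a point): Lower front corner of the plate's edge, at its middle: 10 mm above the bench when down, rising with the plate. The edge is rounded (5 mm radius): the wedge's slope first meets it when the thin end is about 46 mm past the front; each further 6 mm of wedge lifts it about 1 mm.
- block: Bystander: plain wooden block, 90 x 36 x 25 mm, no slope; origin centre of its underside. Leave alone.
- jar: Bystander: small glass jar with black cap, 50 mm across, 75 mm high; origin centre of its underside. Leave alone.
- slide_box: Bystander: white plastic slide box, 87 x 52 x 39 mm; origin centre of its underside. Leave alone.
Things that resemble listed ones, but are neither listed nor needed, are in the scene too. What is shaped like the wedge but green or red is not meant.

How it is judged:
By the outcome, as a careful person would: the job done as asked, in the order asked, and still so for the second after the job is handed in, while the arm keeps its last pose, push and grip.
It also fails if it takes over 45 s, if anything falls off the work surface, if the arm or the gripper's body presses on something with over 40 N, if the wrist force passes 120 N, or if a joint passes its speed limit or range.

## Robot

A 6-joint arm with a two-finger parallel gripper is mounted at the origin on the work surface. World frame = base frame: x ahead of the robot, y to its left, z up, the work surface at z = 0. Lengths are in m, angles in rad, forces in N, time in s.
With the tool pointing down it reaches from about 0.375 to 0.925 m from the base axis. Payload 5.7 kg.
Tool frame: the origin (TCP) lies on the centre line of the jaws, within the pads' length; the fingertips stand 25 mm ahead of it and the grasp point (between the pads) lies 6 mm ahead of it; z points along the fingers, y is the line along which they close (so a half turn about z gives the same grasp; the last joint's range is limited). The gripper opens to 88 mm and grips with 3 to 60 N. Pads are 20 mm wide; open, the fingers measure 115 mm over their backs; the gripper's body (75 mm by 178 mm) begins 61 mm behind the grasp point.
Start: joints at [-1.236, 0.359, 1.51, -0, 1.272, -0.115], TCP at [0.261, -0.54, 0.248] pointing down, gripper open.
Joint ranges: [-2.97, 2.97], [-1.01, 2.36], [0.21, 2.38], [-0.96, 4.11], [0.2, 2.71], [-2.98, 2.98]. Speed limits (rad/s): [2.39, 2.39, 3.14, 3.14, 3.14, 3.14].

## Interface

Orientations are given as [roll, pitch, yaw] about the fixed x, y, z axes, in that order (R = Rz(yaw) Ry(pitch) Rx(roll)).
In Python, from workcell import ctrl gives the robot as it stands. The module is installed in compiled form; this text tells all that it offers.
- The arm moves only by the tool play_rows, never from a script. Its argument "commands" is text: rows parted by semicolons, each of 6 numbers parted by spaces: the shift along the tool's x, y, z in mm, then the turn, a rotation vector about the tool's x, y, z in rad. A call has 1 to 8 rows; each row shifts and turns the commanded pose from where the row before left it, along the tool's axes as they then stand; what a row does not reach is not made up. A row lasts 1/12 s, in which the tool goes at most 41.7 mm and 7.16 degrees, less where a joint would pass 70% of its speed; a pose out of reach is approached as far as the arm can. A call is refused whole if a number of a shift passes 41.7 or a number of a turn 0.125, either way. A call with a gripper value outside its range is refused whole. "hand" is the finger opening in mm, from 0 to 87.8, set as the call begins (left out, the last holds). The fingers move at their own pace and stop on an object; the grip force is fixed at half the most. Time passes only in rows, so rows that do not move let the fingers close. It gives the time, the measured TCP pose, the force, the opening and the grip force at its end, in the units of the state.
- ctrl.get_state(): the state, without advancing time (a new reading comes with each control period).
- ctrl.snapshot(name): name is "side" or "top"; returns the picture (480x640x3 uint8, red, green, blue); there is no depth.
- ctrl.camera_model(name): a dict with "fovy" (degrees; the focal length in pixels is half the picture's height over the tangent of half this angle, whatever the lens; pixels are square), "cx", "cy" (the principal point, pixels), "rvec" (rotation vector, rad) and "tvec" (3), from world to camera coordinates, as OpenCV has them. Camera axes: x right, y down, z forward; pixel columns grow to the right and rows downward; lengths in m; the calibration is good to about 2 mm. A picture is of the moment at which its call begins. camera_model takes no time and is no camera call.
- ctrl.hand_in(): hands the job in; it is judged then, once.
The state is a dict: "time": time; "q": joint angles; "qvel": joint speeds; "tau": joint torques, N m; "eef_pos": TCP position; "tcp_rot": TCP orientation; "contact_force": force on the tool from outside, world axes, zero at the start; "wrist_torque": the same for the moment, N m; "opening": finger opening in m; "finger_force": force on a finger pad.
Only numpy, scipy, OpenCV 4.12 (cv2) and the standard library are available. Lean on these libraries where they do the work, as an engineer would, in place of code of your own. Each camera call takes 0.05 s, during which the arm holds its last target. There are 200 camera calls.

## Working session

There is one attempt and no reset: what is moved stays moved. The work goes in short steps, Python scripts to look and compute and a tool call to move; the robot and the scene stay as the last step left them, time stands still between calls to the robot, and variables do not carry over. Pictures are saved under pics/ and viewed, at most 10 in all, crops included, and the job is handed in when it is done.

Besides the shell and the picture viewer there is one more tool, called after "Request:" as name(argument=value, ...), one argument or row to a line, values as JSON. play_rows: Moves the arm, as the interface text tells. Its arguments: {"type":"object","properties":{"commands":{"type":"string"},"hand":{"type":"number"}},"required":["commands"]}

```bash
mkdir -p pics; cat > h.py <<'E'
import numpy as np, cv2
from workcell import ctrl
def cam(n):
    m=ctrl.camera_model(n); f=240/np.tan(np.radians(m["fovy"])/2)
    K=np.array([[f,0,m["cx"]],[0,f,m["cy"]],[0,0,1]]); R=cv2.Rodrigues(np.array(m["rvec"],float))[0]
    return K,R,np.array(m["tvec"],float).reshape(3)
def cast(n,uv,z):
    K,R,t=cam(n); uv=np.atleast_2d(uv).astype(float)
    d=(np.c_[uv,np.ones(len(uv))]@np.linalg.inv(K).T)@R; c=-R.T@t
    return c+d*((z-c[2])/d[:,2])[:,None]
def proj(n,P):
    K,R,t=cam(n); p=(np.atleast_2d(P)@R.T+t)@K.T; return p[:,:2]/p[:,2:]
E
python3 - <<'E'
from h import *
for n in("top","side"):
    im=ctrl.snapshot(n); cv2.imwrite(f"pics/{n}0.png",im[:,:,::-1]); print(ctrl.camera_model(n))
print(ctrl.get_state())
E
```

```text
{'fovy': 50.33150974490044, 'cx': 328.75000530353225, 'cy': 235.07832369781912, 'rvec': array([ 2.16377176, -2.10614384,  0.14928674]), 'tvec': array([0.04494305, 0.56675469, 1.09340483])}
{'fovy': 49.41243314496623, 'cx': 311.2681238400439, 'cy': 236.75174943789304, 'rvec': array([ 2.08239334, -0.08446554,  0.06299474]), 'tvec': array([-0.57743041,  0.09461478,  1.01168271])}
{'time': 0.1, 'q': array([-1.23606708e+00,  3.59393659e-01,  1.51133154e+00, -4.97904439e-05,
        1.27247344e+00, -1.15076400e-01]), 'qvel': array([-0.00044272, -0.00029485, -0.00115366, -0.00021434,  0.00076176,
       -0.0002708 ]), 'tau': array([ 9.96873387e-04, -5.16356277e+01, -2.71405649e+01,  6.78536016e-02,
        2.75790860e-02, -2.60820843e-05]), 'eef_pos': array([ 0.26067297, -0.5397721 ,  0.24691422]), 'tcp_rot': array([-3.13999182e+00, -1.37151027e-04,  4.49820206e-01]), 'contact_force': array([-0.66421657,  0.2661852 ,  0.19176389]), 'wrist_torque': array([-0.03137813, -0.00168283, -0.02922698]), 'finger_force': 0.0, 'opening': 0.0879032722422606}
```

View pics/top0.png

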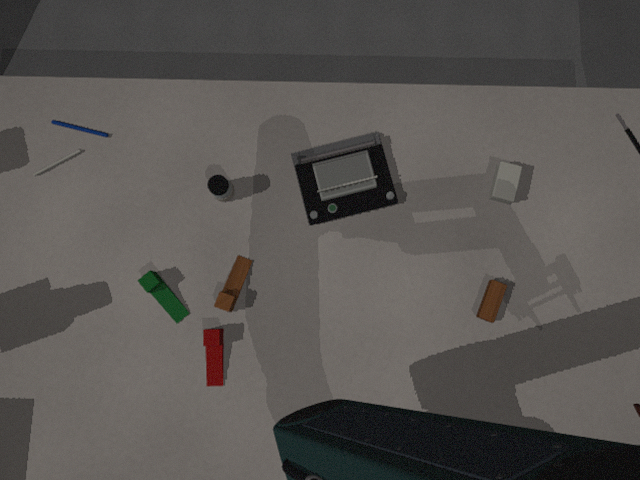

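View pics/side0.png

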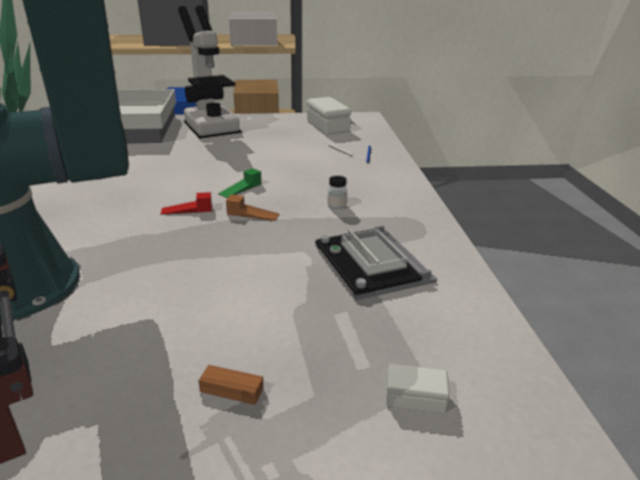

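The top view shows five candidates:
- Brown wedge with grip block: (234,284), block end at (227,300), thin end at (245,258).
- Plain block: (491,300), no slope.
- Green wedge: (163,295), wrong colour.
- Red wedge: (215,357), wrong colour.
- Platform: front edge runs from (310,224) to (398,203).

The brown one at (234,284) fits the description. I'll confirm it in a crop and measure it.

```bash
python3 - <<'E'
from h import *
T=cv2.imread("pics/top0.png"); S=cv2.imread("pics/side0.png")
a=cv2.resize(T[240:325,200:270],None,fx=6,fy=6,interpolation=cv2.INTER_CUBIC)
b=cv2.resize(T[120:235,280:410],(390,345),interpolation=cv2.INTER_CUBIC)
c=cv2.resize(S[185:230,215:290],(375,225),interpolation=cv2.INTER_CUBIC)
o=np.zeros((590,800,3),np.uint8); o[:510,:420]=a; o[:345,420-10:800]=b[:,:390]; o[350:575,425:800]=c
cv2.imwrite("pics/crop.png",o)
hsv=cv2.cvtColor(T,cv2.COLOR_BGR2HSV)
m=((hsv[...,0]<18)&(hsv[...,0]>4)&(hsv[...,1]>110)).astype(np.uint8); m[:, :195]=0; m[:,280:]=0; m[:240]=0;m[320:]=0
cs=max(cv2.findContours(m,0,2)[0],key=cv2.contourArea)
print("wedge",cv2.contourArea(cs),cv2.approxPolyDP(cs,2,True).reshape(-1,2).tolist(), cv2.minAreaRect(cs))
k=(T.max(2)<45).astype(np.uint8); k[:,:285]=0;k[:,405:]=0;k[:120]=0;k[235:]=0
cs=max(cv2.findContours(k,0,2)[0],key=cv2.contourArea); print("plate",cv2.approxPolyDP(cs,2.5,True).reshape(-1,2).tolist(),cv2.boxPoints(cv2.minAreaRect(cs)).tolist())
print(cast("top",[[310,224],[398,203],[292,153],[380,133]],.02))
E
```

```text
wedge 850.0 [[240, 256], [237, 257], [215, 306], [226, 310], [233, 307], [251, 262]] ((232.9141845703125, 282.9904479980469), (18.384761810302734, 56.17434310913086), 22.30620574951172)
plate [[381, 144], [376, 145], [375, 142], [374, 146], [302, 164], [300, 158], [305, 156], [298, 157], [299, 163], [295, 168], [310, 224], [397, 202]] [[292.4621276855469, 157.5946044921875], [381.5985412597656, 135.85400390625], [398.1454162597656, 203.69622802734375], [309.0090026855469, 225.43682861328125]]
[[ 0.59349006  0.104106    0.02      ]
 [ 0.64755011 -0.09602042  0.02      ]
 [ 0.76056255  0.1517625   0.02      ]
 [ 0.81414018 -0.05271213  0.02      ]]
```

View pics/crop.png

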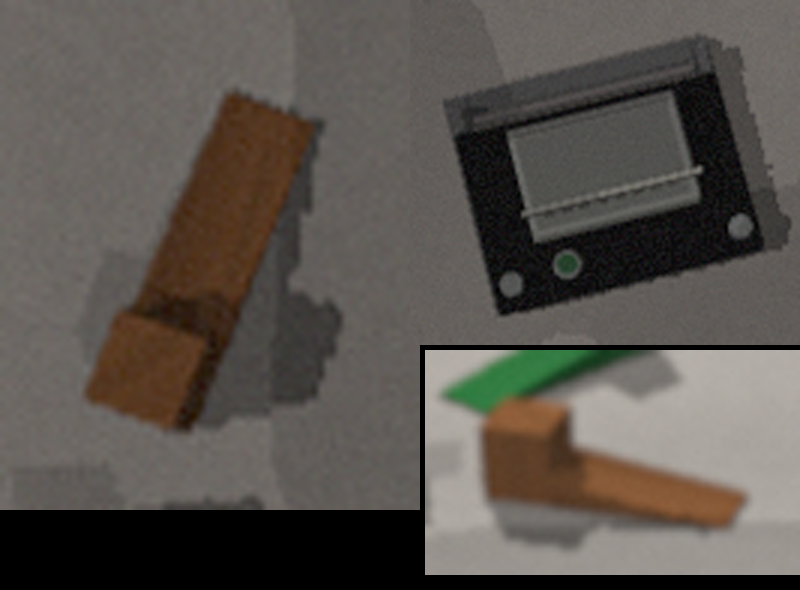

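The crop confirms it: a brown sloped wedge with its grip block at the lower left and thin end at (238,255)–(252,261). The platform's front edge is clear. Now I'll compute poses.

```bash
cat >> h.py <<'E'
def stand(T):
    k=(T.max(2)<45).astype(np.uint8); k[:,:285]=0;k[:,405:]=0;k[:120]=0;k[235:]=0
    u=np.arange(316,392); v=np.array([np.nonzero(k[:,c])[0].max()+.5 for c in u])
    p=cv2.fitLine(np.float32(np.c_[u,v]),cv2.DIST_HUBER,0,.01,.01).ravel()
    w=cast("top",[p[2:]-40*p[:2],p[2:]+40*p[:2]],.017); d=w[1]-w[0]
    # side lines
    r=np.arange(175,198); L=np.array([np.nonzero(k[c])[0].min()-.5 for c in range(178,215)]); Rr=np.array([np.nonzero(k[c])[0].max()+.5 for c in range(155,195)])
    A=cast("top",np.c_[L,np.arange(178,215)],.02); B=cast("top",np.c_[Rr,np.arange(155,195)],.02)
    e=d[:2]/np.linalg.norm(d[:2]); n=np.array([-e[1],e[0]]); n=n*np.sign(n[0]); y=np.array([-n[1],n[0]])
    a,b=np.median(A[:,:2]@y),np.median(B[:,:2]@y)
    yl=[np.degrees(np.arctan2(*np.polyfit(q[:,0],q[:,1],1)[:1],1)) for q in(A,B)]
    o=n*(w[0,:2]@n)+y*(a+b)/2
    return o,np.arctan2(n[1],n[0]),a-b,yl
E
python3 - <<'E'
from h import *
T=cv2.imread("pics/top0.png")
o,yaw,w,yl=stand(T); print("stand",o,yaw,np.degrees(yaw),w,yl)
off=-.42
tip=cast("top",np.array([[238.3,255.3],[252,260.7]])+off,.003)[:,:2]
bl=cast("top",np.array([[220.5,292],[234.7,297.8],[214.2,306.3],[228.7,311.3]])+off,.04)[:,:2]
c=bl.mean(0); t=tip.mean(0); print("block",c,"tip",t,"len",np.linalg.norm(t-c),"yaw",np.arctan2(*(t-c)[::-1]))
print(bl,tip)
# side check
S=np.array([[485,425],[570,405],[568,460],[490,498]])
print("proj side block", proj("side",[[*c,.04],[*t,.003]]))
E
```

```text
stand [0.61967541 0.0048955 ] 0.27423370573766714 15.712433939000876 0.20964798486151281 [np.float64(15.803825140397636), np.float64(16.089850669722402)]
block [0.41263858 0.28584962] tip [0.51436436 0.2523234 ] len 0.10710808649620136 yaw -0.3183637900576704
[[0.43384616 0.29600382]
 [0.42203881 0.26396294]
 [0.40230781 0.30796146]
 [0.39236155 0.27547026]] [[0.52017002 0.26841048]
 [0.50855871 0.23623632]]
proj side block [[233.11802831 198.15771951]
 [275.60178782 216.62667297]]
```

Request:
play_rows(
  commands="34 -15 0 0 0 0;34 -15 0 0 0 0;34 -15 0 0 0 0;34 -15 0 0 0 0;34 -15 0 0 0 0;34 -15 0 0 0 0;34 -15 0 0 0 0;34 -15 0 0 0 0",
  hand=80,
)

```text
time: 0.77
eef_pos: [0.4543, -0.3122, 0.2474]
tcp_rot: [-3.141, 0.0, 0.45]
contact_force: [0.5, -0.3, 0.1]
opening: 0.0803
finger_force: 0.0
```

Request:
play_rows(
  commands="0 0 0 0 0 0.096;0 0 0 0 0 0.096;0 0 0 0 0 0.096;0 0 0 0 0 0.096;0 0 0 0 0 0.096;0 0 0 0 0 0.096;0 0 0 0 0 0.096;0 0 0 0 0 0.096",
)

```text
time: 1.43
eef_pos: [0.4534, -0.3137, 0.2472]
tcp_rot: [-3.141, 0.001, -0.323]
contact_force: [-0.4, -0.4, 0.0]
opening: 0.0799
finger_force: 0.0
```

Request:
play_rows(
  commands="-14 -35 0 0 0 0;-14 -35 0 0 0 0;-14 -35 0 0 0 0;-14 -35 0 0 0 0;-14 -35 0 0 0 0;-14 -35 0 0 0 0;-14 -35 0 0 0 0;-14 -35 0 0 0 0",
)

```text
time: 2.1
eef_pos: [0.4341, -0.0113, 0.2475]
tcp_rot: [-3.142, 0.0, -0.319]
contact_force: [1.0, 0.5, -0.8]
opening: 0.0797
finger_force: 0.0
```

Request:
play_rows(
  commands="-14 -35 10 0 0 0;-14 -35 10 0 0 0;-14 -35 15 0 0 0;-14 -35 15 0 0 0;-14 -35 15 0 0 0;-14 -35 15 0 0 0;-14 -35 15 0 0 0;-14 -33 15 0 0 0",
)

```text
time: 2.77
eef_pos: [0.4148, 0.2881, 0.1368]
tcp_rot: [-3.142, 0.0, -0.318]
contact_force: [0.9, 0.1, 0.9]
opening: 0.08
finger_force: 0.0
```

```bash
python3 - <<'E'
from h import *
s=ctrl.get_state(); print(s["eef_pos"],s["tcp_rot"],s["q"])
T=ctrl.snapshot("top")[:,:,::-1];S=ctrl.snapshot("side")[:,:,::-1]
o=np.zeros((400,800,3),np.uint8)
o[:,:400]=cv2.resize(T[230:330,180:280],(400,400)); o[:,400:]=cv2.resize(S[130:230,200:300],(400,400)); cv2.imwrite("pics/c2.png",o)
E
```

```text
[0.41484522 0.28812423 0.13680169] [-3.14152117e+00  1.00231807e-04 -3.17870673e-01] [4.70122772e-01 3.59785291e-01 1.83824785e+00 1.50033194e-04
 9.43579529e-01 2.35870172e+00]
```

View pics/c2.png

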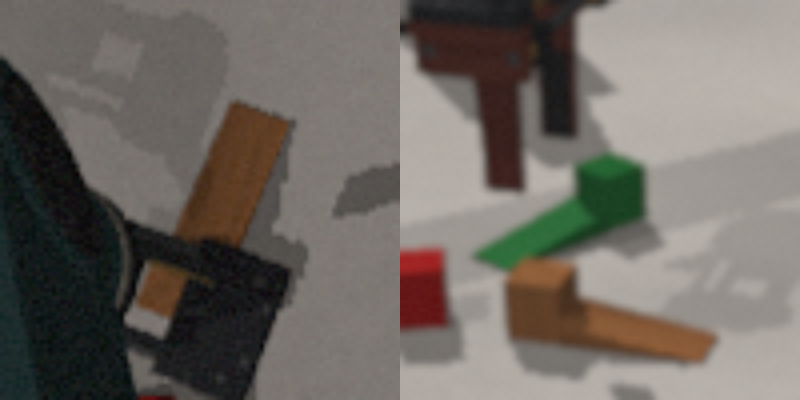

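The gripper sits above the wedge's grip block and is aligned with it. I'm descending and then closing.

Request:
play_rows(
  commands="-1.4 3 15 0 0 0;0 0 20 0 0 0;0 0 20 0 0 0;0 0 20 0 0 0;0 0 14 0 0 0;0 0 10 0 0 0;0 0 5 0 0 0;0 0 0 0 0 0",
  hand=70,
)

```text
time: 3.53
eef_pos: [0.4128, 0.283, 0.033]
tcp_rot: [3.14, 0.001, -0.319]
contact_force: [-0.1, 0.5, 0.2]
opening: 0.07
finger_force: 0.0
```

Request:
play_rows(
  commands="0 0 0 0 0 0;0 0 0 0 0 0;0 0 0 0 0 0;0 0 0 0 0 0;0 0 0 0 0 0;0 0 0 0 0 0;0 0 0 0 0 0;0 0 0 0 0 0",
  hand=25,
)

```text
time: 4.2
eef_pos: [0.4135, 0.284, 0.0342]
tcp_rot: [-3.141, -0.001, -0.318]
contact_force: [-0.4, -0.0, 6.1]
opening: 0.036
finger_force: 29.8
```

Request:
play_rows(
  commands="0 0 -5 0 0 0;0 0 -10 0 0 0;0 0 -5 0 0 0;0 0 0 0 0 -0.12;0 0 0 0 0 -0.12;0 0 0 0 0 -0.12;0 0 0 0 0 -0.12;0 0 0 0 0 -0.115",
)

```text
time: 4.87
eef_pos: [0.4133, 0.2838, 0.0543]
tcp_rot: [-3.141, -0.001, 0.283]
contact_force: [-0.9, -0.2, -0.5]
opening: 0.0362
finger_force: 29.8
```

Request:
play_rows(
  commands="-0.6 10 0 0 0 0;-0.6 23 0 0 0 0;-0.6 23 0 0 0 0;-0.6 23 0 0 0 0;-0.6 23 0 0 0 0;-0.6 23 0 0 0 0;-0.6 23 0 0 0 0;-0.6 23 0 0 0 0",
)

```text
time: 5.53
eef_pos: [0.4554, 0.1162, 0.0541]
tcp_rot: [3.141, -0.0, 0.273]
contact_force: [1.0, -0.1, -1.1]
opening: 0.0366
finger_force: 29.8
```

Request:
play_rows(
  commands="-0.6 23 0 0 0 0;-0.6 23 0 0 0 0;-0.6 23 0 0 0 0;-0.6 23 0 0 0 0;-0.6 23 0 0 0 0;-0.6 23 0 0 0 0;-0.6 18 0 0 0 0;0 0 0 0 0 0",
)

```text
time: 6.2
eef_pos: [0.4955, -0.0368, 0.0543]
tcp_rot: [3.14, -0.002, 0.271]
contact_force: [0.6, -1.0, -0.8]
opening: 0.0359
finger_force: 29.8
```

```bash
python3 - <<'E'
from h import *
s=ctrl.get_state(); print(s["eef_pos"],s["tcp_rot"],s["contact_force"],s["wrist_torque"])
T=ctrl.snapshot("top")[:,:,::-1];S=ctrl.snapshot("side")[:,:,::-1]
cv2.imwrite("pics/T3.png",T);cv2.imwrite("pics/S3.png",S)
o=np.zeros((600,800,3),np.uint8)
o[:,:400]=cv2.resize(T[180:330,290:390],(400,600)); o[:400,400:]=cv2.resize(S[210:310,270:370],(400,400)); cv2.imwrite("pics/c3.png",o)
E
```

```text
[ 0.49553686 -0.03680685  0.05426605] [ 3.13967742e+00 -2.19272470e-03  2.70595272e-01] [ 0.59895577 -1.03009411 -0.82327527] [-0.02192496 -0.01266592 -0.00534291]
```

View pics/c3.png

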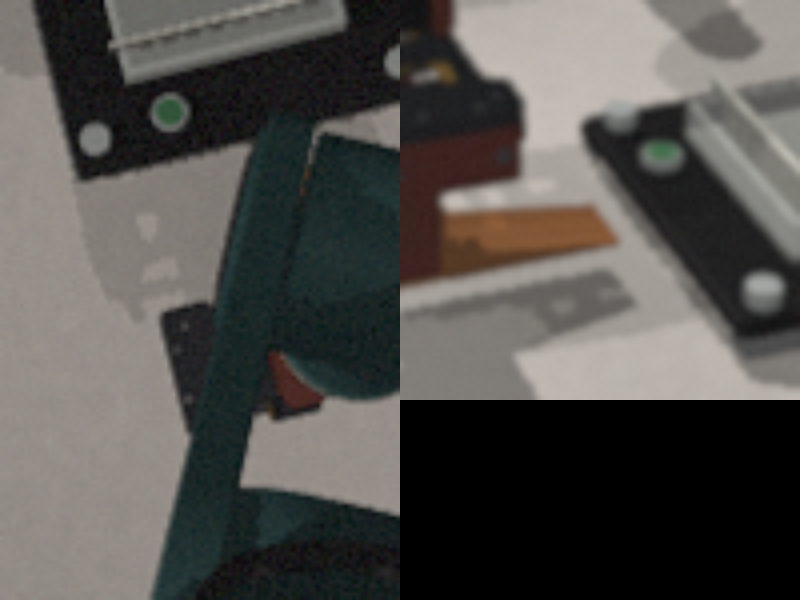

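The side crop shows the wedge held level, clear of the bench, with its thin end at about (319,262)–(324,271), pointing at the platform front. The top view is hidden by the arm. I'll check the tip against kinematics.

```bash
python3 - <<'E'
from h import *
t=np.array([.49554,-.03681]); psi=.2706; u=np.array([np.cos(psi),np.sin(psi)]); v=np.array([-u[1],u[0]])
tip=t+u*.1056
print("pred tip corners px",proj("side",[[*(tip+v*.018),.0225],[*(tip-v*.018),.0225],[*(tip-v*.018),.0195]]))
o=np.array([.6197,.0049]); y=.2766; n=np.array([np.cos(y),np.sin(y)]); w=np.array([-n[1],n[0]])
print("tip in stand",(tip-o)@n,(tip-o)@w,"TCP",(t-o)@n,(t-o)@w)
# plate front edge seen from side: predicted corners
print("plate front corners top px",proj("side",[[*(o+w*.105),.02],[*(o-w*.105),.02]]))
E
```

```text
pred tip corners px [[317.3243142  261.72364175]
 [323.89686948 270.89898462]
 [323.86395369 272.17665469]]
tip in stand -0.025232952596790814 -0.006851761864690026 TCP -0.13083105180249324 -0.0062181656662831705
plate front corners top px [[312.34691761 239.13955499]
 [352.65321727 291.65451258]]
```

```bash
python3 - <<'E'
from h import *
S=cv2.imread("pics/side0.png")
k=(S.max(2)<70).astype(np.uint8); m=np.zeros_like(k); m[225:300,305:440]=k[225:300,305:440]
cs=max(cv2.findContours(m,0,2)[0],key=cv2.contourArea); print(cv2.approxPolyDP(cs,2,True).reshape(-1,2).tolist())
o=np.array([.6197,.0049]); y=.2766; n=np.array([np.cos(y),np.sin(y)]); w=np.array([-n[1],n[0]])
P=lambda x,yy,z:[*(o+n*x+w*yy),z]
for z in(.02,.01): print(z,proj("side",[P(0,.105,z),P(0,-.105,z),P(.155,-.105,z)]).round(1).tolist())
crop=np.hstack([cv2.resize(S[225:305,305:385],(600,600),interpolation=cv2.INTER_CUBIC)])
for p in proj("side",[P(0,.105,.02),P(0,-.105,.02),P(0,0,.02),P(0,.105,.01),P(0,-.105,.01)]): cv2.circle(crop,tuple(int(q) for q in ((p-[305,225]+.5)*7.5)),4,(0,0,255),-1)
cv2.imwrite("pics/c4.png",crop)
E
```

```text
[[316, 241], [318, 248], [356, 298], [423, 279], [423, 276], [407, 262], [405, 268], [367, 275], [341, 245], [340, 236], [331, 237], [325, 243], [321, 240]]
0.02 [[312.3, 239.1], [352.7, 291.7], [424.8, 275.8]]
0.01 [[312.3, 243.1], [352.4, 296.0], [424.2, 280.1]]
```

View pics/c4.png

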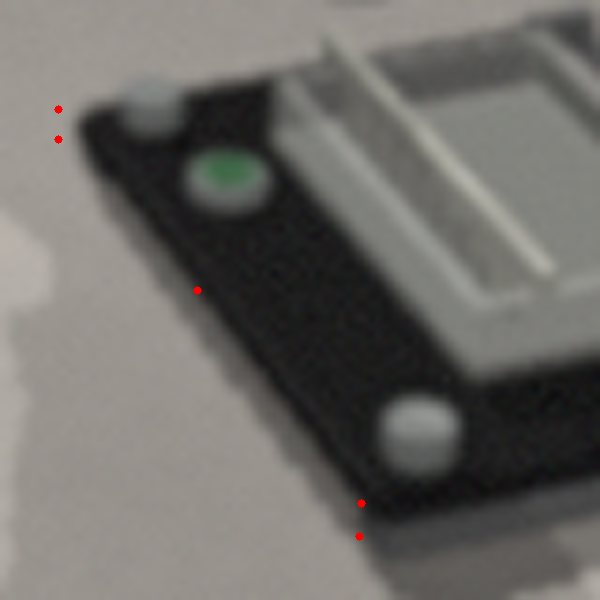

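Crop c4 shows the platform's front edge running from about (316,242) to (355,294). That is within a few mm of the top-view estimate. I'll correct the lateral offset and yaw, then lower the wedge to the bench.

Request:
play_rows(
  commands="0 -2.6 0 0 0 -0.006;0 -2.6 0 0 0 0;0 0 5 0 0 0;0 0 6 0 0 0;0 0 5 0 0 0;0 0 3 0 0 0;0 0 0 0 0 0;0 0 0 0 0 0",
)

```text
time: 6.97
eef_pos: [0.4922, -0.0281, 0.0342]
tcp_rot: [-3.141, 0.001, 0.283]
contact_force: [-0.1, -0.2, -1.0]
opening: 0.036
finger_force: 29.9
```

```bash
python3 - <<'E'
from h import *
s=ctrl.get_state(); print(s)
S=ctrl.snapshot("side")[:,:,::-1];cv2.imwrite("pics/S5.png",S)
cv2.imwrite("pics/c5.png",cv2.resize(S[220:300,290:370],(600,600),interpolation=cv2.INTER_CUBIC))
t=s["eef_pos"][:2]; o=np.array([.6197,.0049]); y=.2766; n=np.array([np.cos(y),np.sin(y)]); w=np.array([-n[1],n[0]])
print("TCP",(t-o)@n,(t-o)@w)
E
```

```text
{'time': 6.9667, 'q': array([-1.97292301e-01,  5.16898139e-01,  1.94210345e+00,  1.58896628e-04,
        6.83340983e-01,  1.09038131e+00]), 'qvel': array([-2.89436301e-03, -3.12462861e-03, -7.62593354e-05, -1.34397800e-04,
        8.48013473e-04, -1.64288517e-03]), 'tau': array([ 7.14928424e-02, -4.80495858e+01, -1.34305555e+01,  4.19787120e-02,
       -5.93538699e-02, -6.86341882e-03]), 'eef_pos': array([ 0.49222861, -0.02809337,  0.03419536]), 'tcp_rot': array([-3.14115719e+00,  6.18708391e-04,  2.82999593e-01]), 'contact_force': array([-0.12092666, -0.17615768, -0.97286419]), 'wrist_torque': array([0.00921207, 0.0147936 , 0.02111234]), 'finger_force': 29.904869198799133, 'opening': 0.03600768856161438}
TCP -0.13163618138362887 0.0030714402759189773
```

View pics/c5.png

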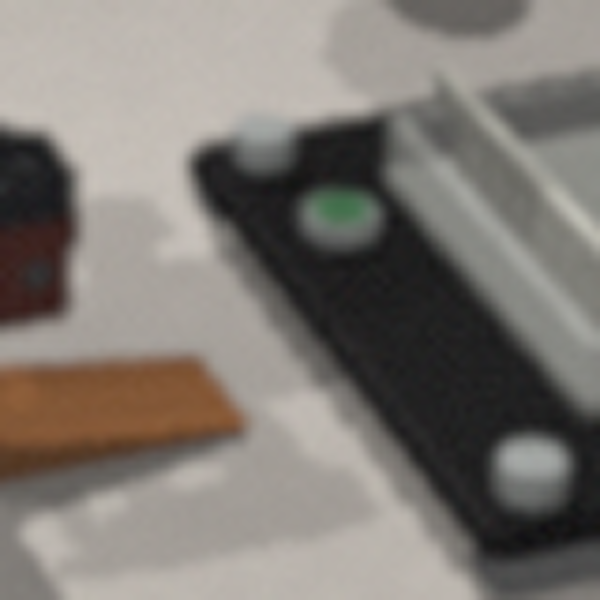

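The tip is at crop (245,430), clear of the edge and pointed at the edge middle. I'll make a small correction and seek bench contact.

Request:
play_rows(
  commands="0 3 0 0 0 0.006;0 0 0.5 0 0 0;0 0 0 0 0 0;0 0 0 0 0 0;0 0 0 0 0 0;0 0 0 0 0 0",
)

```text
time: 7.52
eef_pos: [0.4933, -0.0312, 0.0342]
tcp_rot: [-3.141, -0.0, 0.277]
contact_force: [-0.1, -0.0, -0.9]
opening: 0.0357
finger_force: 29.9
```

Request:
play_rows(
  commands="0 0 0.5 0 0 0;0 0 0 0 0 0;0 0 0 0 0 0;0 0 0 0 0 0",
)

```text
time: 7.85
eef_pos: [0.4933, -0.0312, 0.0339]
tcp_rot: [3.142, -0.0, 0.277]
contact_force: [-0.6, 0.1, 4.2]
opening: 0.0358
finger_force: 29.9
```

```bash
cat > tcp.py <<'E'
from h import *
s=ctrl.get_state(); t=s["eef_pos"][:2]; o=np.array([.6197,.0049]); y=.2766; n=np.array([np.cos(y),np.sin(y)]); w=np.array([-n[1],n[0]])
print("t",s["time"],"TCP",(t-o)@n,(t-o)@w,s["eef_pos"][2],s["tcp_rot"],s["contact_force"])
E
python3 tcp.py
```

```text
t 7.85 TCP -0.13141371431665536 -0.00023141442500488436 0.033879320951352584 [ 3.14157068e+00 -1.96575263e-04  2.76795107e-01] [-0.58693865  0.13779065  4.19536996]
```

Bench contact is at about 4 N and the wedge is aligned. I'm sliding it in.

Request:
play_rows(
  commands="2 0 0 0 0 0;5 0 0 0 0 0;5 0 0 0 0 0;5 0 0 0 0 0;5 0 0 0 0 0;5 0 0 0 0 0;4 0 0 0 0 0;2 0 0 0 0 0",
)

```text
time: 8.52
eef_pos: [0.5241, -0.0221, 0.0338]
tcp_rot: [-3.141, 0.002, 0.277]
contact_force: [-5.5, -2.3, 10.7]
opening: 0.0359
finger_force: 30.0
```

Request:
play_rows(
  commands="2 0 0 0 0 0;4 0 0 0 0 0;5 0 0 0 0 0;5 0 0 0 0 0;5 0 0 0 0 0;4 0 0 0 0 0;3 0 0 0 0 0;1 0 0 0 0 0",
)

```text
time: 9.18
eef_pos: [0.5521, -0.0142, 0.0338]
tcp_rot: [-3.141, 0.002, 0.277]
contact_force: [-5.1, -2.1, 8.6]
opening: 0.0359
finger_force: 30.0
```

Request:
play_rows(
  commands="1 0 0 0 0 0;1 0 0 0 0 0;1 0 0 0 0 0;0 0 0 0 0 0;0 0 0 0 0 0",
)

```text
time: 9.6
eef_pos: [0.5546, -0.0134, 0.0338]
tcp_rot: [-3.141, 0.002, 0.277]
contact_force: [-3.7, -1.2, 7.6]
opening: 0.0358
finger_force: 30.0
```

```bash
python3 tcp.py
```

```text
t 9.6 TCP -0.06763096142588683 0.00013296803336491927 0.0338328839841479 [-3.14094559e+00  2.10537452e-03  2.77091405e-01] [-3.68350536 -1.17940408  7.57173586]
```

Request:
play_rows(
  commands="1 0 -0.4 0 0 0;1 0 0 0 0 0;0 0 0 0 0 0;0 0 0 0 0 0",
)

```text
time: 9.93
eef_pos: [0.558, -0.0128, 0.0339]
tcp_rot: [-3.142, -0.0, 0.277]
contact_force: [0.5, 0.9, -1.2]
opening: 0.0358
finger_force: 30.0
```

Request:
play_rows(
  commands="1 0 0 0 0 0;1 0 0 0 0 0;0 0 0 0 0 0",
)

```text
time: 10.18
eef_pos: [0.56, -0.0123, 0.034]
tcp_rot: [-3.142, -0.0, 0.277]
contact_force: [-0.1, 0.2, -0.8]
opening: 0.0357
finger_force: 30.0
```

Request:
play_rows(
  commands="1 0 0 0 0 0;1 0 0 0 0 0;0 0 0 0 0 0",
)

```text
time: 10.43
eef_pos: [0.5616, -0.0117, 0.034]
tcp_rot: [-3.141, 0.0, 0.277]
contact_force: [-0.1, -0.3, -2.3]
opening: 0.0358
finger_force: 30.0
```

Request:
play_rows(
  commands="1 0 0 0 0 0;1 0 0 0 0 0;0 0 0 0 0 0",
)

```text
time: 10.68
eef_pos: [0.5631, -0.0112, 0.0339]
tcp_rot: [-3.141, 0.001, 0.277]
contact_force: [-0.5, 0.8, -2.0]
opening: 0.0358
finger_force: 30.0
```

Request:
play_rows(
  commands="1 0 0 0 0 0;1 0 0 0 0 0;0 0 0 0 0 0",
)

```text
time: 10.93
eef_pos: [0.5643, -0.0106, 0.0338]
tcp_rot: [-3.141, 0.002, 0.277]
contact_force: [-4.0, -0.9, -0.3]
opening: 0.0359
finger_force: 30.0
```

Request:
play_rows(
  commands="1 0 0 0 0 0;1 0 0 0 0 0;0 0 0 0 0 0",
)

```text
time: 11.18
eef_pos: [0.5673, -0.01, 0.0339]
tcp_rot: [-3.141, 0.0, 0.277]
contact_force: [-4.5, -0.5, -0.3]
opening: 0.0357
finger_force: 30.0
```

Request:
play_rows(
  commands="1 0 0 0 0 0;1 0 0 0 0 0;0 0 0 0 0 0",
)

```text
time: 11.43
eef_pos: [0.5697, -0.0095, 0.0339]
tcp_rot: [-3.142, -0.0, 0.277]
contact_force: [-2.2, 0.2, -4.0]
opening: 0.036
finger_force: 30.0
```

```bash
python3 tcp.py
```

```text
t 11.4333 TCP -0.05205228823139462 -0.0001886599923776161 0.033928460196746925 [-3.14150692e+00 -4.40835765e-04  2.76787235e-01] [-2.1586365   0.24880062 -3.97191456]
```

Contact showed up at TCP ≈ -59 mm, as the geometry predicts. I'm continuing gently for about 10 mm.

Request:
play_rows(
  commands="1 0 0 0 0 0;1 0 0 0 0 0;1 0 0 0 0 0;1 0 0 0 0 0;0 0 0 0 0 0",
)

```text
time: 11.85
eef_pos: [0.5736, -0.0085, 0.0341]
tcp_rot: [3.142, -0.001, 0.277]
contact_force: [-1.0, -0.9, -4.3]
opening: 0.0357
finger_force: 30.0
```

Request:
play_rows(
  commands="1 0 0 0 0 0;1 0 0 0 0 0;1 0 0 0 0 0;1 0 0 0 0 0;0 0 0 0 0 0;0 0 0 0 0 0",
)

```text
time: 12.35
eef_pos: [0.5773, -0.0074, 0.0341]
tcp_rot: [3.142, -0.001, 0.277]
contact_force: [-1.5, 0.0, -3.0]
opening: 0.0357
finger_force: 30.0
```

```bash
python3 tcp.py; cat > lift.py <<'E'
from h import *
import sys
A=cv2.imread("pics/S5.png"); B=np.mean([ctrl.snapshot("side")[:,:,::-1] for _ in range(3)],0).astype(np.uint8); cv2.imwrite("pics/"+sys.argv[1],B)
a,b=[cv2.cvtColor(x,cv2.COLOR_BGR2GRAY) for x in(A,B)]
o=np.array([.6197,.0049]); y=.2766; n=np.array([np.cos(y),np.sin(y)]); w=np.array([-n[1],n[0]])
def ecc(x0,y0,x1,y1):
    W=np.eye(2,3,dtype=np.float32); tpl=a[y0:y1,x0:x1]
    c,W=cv2.findTransformECC(tpl,b[y0:y1,x0:x1],W,cv2.MOTION_TRANSLATION,(3,100,1e-5),None,3); return W[:,2].round(2),round(c,3)
print("green",ecc(326,240,346,256),"nearknob",ecc(352,274,372,290),"tray",ecc(343,236,365,262),"rear/fixed",ecc(420,268,445,288), "far bench jar",ecc(322,172,355,212))
p=lambda dz:proj("side",[[*(o+n*.02),.02+dz]])[0]
print("px per 3mm at knobs",p(.003*.87)-p(0))
E
python3 lift.py S6.png
```

```text
t 12.35 TCP -0.044155444777527995 -0.00022321794771265006 0.034134954714067536 [ 3.14157815e+00 -5.28236014e-04  2.76789581e-01] [-1.47956435  0.02150467 -3.04106288]Traceback (most recent call last):
  File "lift.py", line 9, in <module>
    print("green",ecc(326,240,346,256),"nearknob",ecc(352,274,372,290),"tray",ecc(343,236,365,262),"rear/fixed",ecc(420,268,445,288), "far bench jar",ecc(322,172,355,212))
                                                                                                                                                      ~~~^^^^^^^^^^^^^^^^^
  File "lift.py", line 8, in ecc
    c,W=cv2.findTransformECC(tpl,b[y0:y1,x0:x1],W,cv2.MOTION_TRANSLATION,(3,100,1e-5),None,3); return W[:,2].round(2),round(c,3)
        ~~~~~~~~~~~~~~~~~~~~^^^^^^^^^^^^^^^^^^^^^^^^^^^^^^^^^^^^^^^^^^^^^^^^^^^^^^^^^^^^^^^^^
cv2.error: OpenCV(4.12.0) /io/opencv/modules/video/src/ecc.cpp:589: error: (-7:Iterations do not converge) The algorithm stopped before its convergence. The correlation is going to be minimized. Images may be uncorrelated or non-overlapped in function 'findTransformECC'
```

```bash
sed -i 's/, "far bench jar".*/)/' lift.py; python3 lift.py S6.png; python3 - <<'E'
import cv2,numpy as np
S=cv2.imread("pics/S6.png"); cv2.imwrite("pics/c6.png",cv2.resize(S[165:305,280:450],(790,650),interpolation=cv2.INTER_CUBIC)[:600])
E
```

```text
green (array([2.14, 1.81], dtype=float32), 0.41) nearknob (array([ 0.22, -1.14], dtype=float32), 0.995) tray (array([3.22, 2.52], dtype=float32), 0.945) rear/fixed (array([-0.02, -0.02], dtype=float32), 1.0)
px per 3mm at knobs [ 0.04710397 -1.08844319]
```

View pics/c6.png

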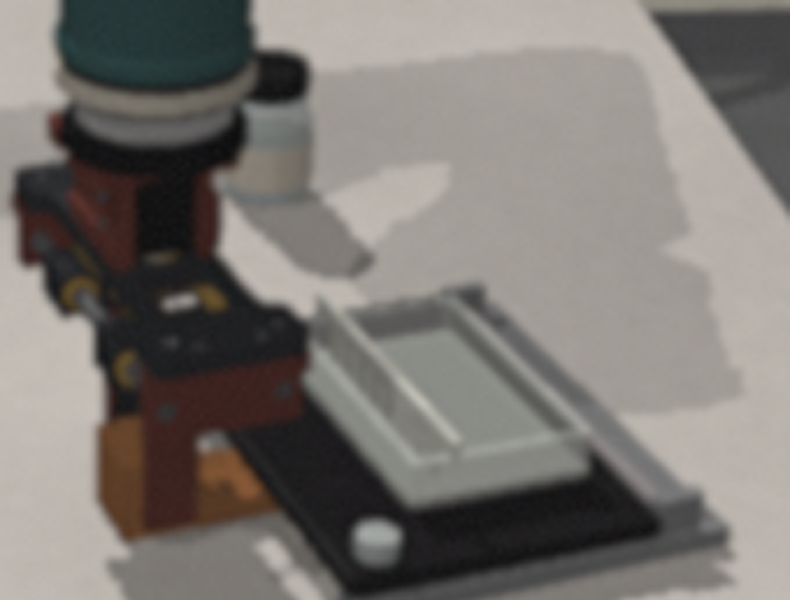

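The picture shows the wedge under the edge and the gripper clear of the tray and platform. The near knob has risen 1.14 px, about 3 mm. I'll press the wedge flat on the bench, advance 1 mm and recheck.

Request:
play_rows(
  commands="0.5 0 0.2 0 0 0;0.5 0 0.15 0 0 0;0 0 0 0 0 0;0 0 0 0 0 0;0 0 0 0 0 0;0 0 0 0 0 0",
)

```text
time: 13.15
eef_pos: [0.5774, -0.0073, 0.0338]
tcp_rot: [-3.141, 0.001, 0.277]
contact_force: [-3.9, -1.0, 2.1]
opening: 0.0357
finger_force: 30.0
```

```bash
python3 tcp.py; python3 lift.py S7.png
```

```text
t 13.15 TCP -0.04405512569362158 -0.00017408521978923015 0.03384525655507881 [-3.14141005e+00  9.73430281e-04  2.76893208e-01] [-3.91873559 -1.01147979  2.06646751]
green (array([2.12, 2.15], dtype=float32), 0.437) nearknob (array([ 0.21, -0.95], dtype=float32), 0.997) tray (array([3.38, 2.9 ], dtype=float32), 0.917) rear/fixed (array([-0.02, -0.02], dtype=float32), 1.0)
px per 3mm at knobs [ 0.04710397 -1.08844319]
```

Request:
play_rows(
  commands="0.7 0 0 0 0 0;0.7 0 0 0 0 0;0.6 0 0 0 0 0;0 0 0 0 0 0;0 0 0 0 0 0;0 0 0 0 0 0;0 0 0 0 0 0",
)

```text
time: 13.88
eef_pos: [0.5792, -0.0067, 0.0339]
tcp_rot: [-3.141, 0.001, 0.277]
contact_force: [-5.5, -2.4, 3.1]
opening: 0.036
finger_force: 30.0
```

```bash
python3 tcp.py; python3 lift.py S8.png
```

```text
t 13.8833 TCP -0.042156501450430935 -5.855723689585342e-05 0.033852527043207174 [-3.14121807e+00  1.10585494e-03  2.76850336e-01] [-5.52326882 -2.43994416  3.11732717]Traceback (most recent call last):
  File "lift.py", line 9, in <module>
    print("green",ecc(326,240,346,256),"nearknob",ecc(352,274,372,290),"tray",ecc(343,236,365,262),"rear/fixed",ecc(420,268,445,288))
                  ~~~^^^^^^^^^^^^^^^^^
  File "lift.py", line 8, in ecc
    c,W=cv2.findTransformECC(tpl,b[y0:y1,x0:x1],W,cv2.MOTION_TRANSLATION,(3,100,1e-5),None,3); return W[:,2].round(2),round(c,3)
        ~~~~~~~~~~~~~~~~~~~~^^^^^^^^^^^^^^^^^^^^^^^^^^^^^^^^^^^^^^^^^^^^^^^^^^^^^^^^^^^^^^^^^
cv2.error: OpenCV(4.12.0) /io/opencv/modules/video/src/ecc.cpp:589: error: (-7:Iterations do not converge) The algorithm stopped before its convergence. The correlation is going to be minimized. Images may be uncorrelated or non-overlapped in function 'findTransformECC'
```

```bash
sed -i 's/"green",ecc(326,240,346,256),//; s/"tray",ecc(343,236,365,262),//' lift.py; python3 lift.py S9.png; python3 tcp.py
```

```text
nearknob (array([ 0.22, -1.13], dtype=float32), 0.995) rear/fixed (array([-0.02, -0.02], dtype=float32), 1.0)
px per 3mm at knobs [ 0.04710397 -1.08844319]
t 14.1833 TCP -0.04210677270148738 -2.7356994489860176e-05 0.03385758206313407 [-3.14119607e+00  1.02826963e-03  2.76843509e-01] [-4.34252457 -2.02128492  2.43729477]
```

The edge is up about 3.0 mm by both the image and the geometry. The wedge is flat and steady, with gentle forces, so I'm handing in.

```bash
python3 -c "
from workcell import ctrl; print(ctrl.hand_in())"
```

```text
the job is handed in; nothing more can be done
None
```

I slid the wedge straight in under the middle of the platform's front edge, flat on the bench and still gripped, and handed the job in with the edge about 3 mm up; the last wrist force was about 5 N.

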